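# Clamp the retaining rod across the souvenir rack

## Robot

A 7-joint arm with a two-finger parallel gripper is mounted at the origin on the work surface. World frame = base frame: x ahead of the robot, y to its left, z up, the work surface at z = 0. Lengths are in m, angles in rad, forces in N, time in s.
With the tool pointing down it reaches from about 0.4 to 0.925 m from the base axis. Payload 4.1 kg.
Tool frame: the origin (TCP) lies on the centre line of the jaws, within the pads' length; the fingertips stand env.nose_length ahead of it and the grasp point (between the pads) lies 8 mm behind it (env.nose_length is the distance from the TCP to the fingertips, in m); z points along the fingers, y is the line along which they close (so a half turn about z gives the same grasp; the last joint's range is limited). The gripper opens to 85 mm and grips with 20 to 120 N. Pads are 22 mm wide; open, the fingers measure 114 mm over their backs; the gripper's body (76 mm by 85 mm) begins 54 mm behind the grasp point. The pads swing forward as they close: fully open they stand 13 mm farther back than shut.
Start: joints at [-1.251, 0.398, 0.045, 1.537, -0.019, 1.207, -0.051], TCP at [0.264, 0.594, 0.207] pointing down, gripper open.
Joint ranges: [-2.82, 2.82], [-0.49, 2.23], [-1.37, 1.46], [0, 2.46], [-1.36, 4.5], [0.23, 2], [-2.94, 2.94]. Speed limits (rad/s): [2.57, 2.57, 3.14, 3.14, 3.14, 3.14, 3.14].

## Interface

Orientations are given as a rotation vector (axis times angle).
In Python, from rig import env gives the robot as it stands.
- The arm moves only by the tool jog_arm, never from a script. Its argument "commands" is one flat list of numbers, 7 for each row, row after row: the shift along the world's x, y, z as a fraction of full scale, then the turn, a rotation vector about the world's x, y, z as a fraction of full scale, then the finger opening in mm, from 0 to 85.4. A call has 1 to 20 rows; each row shifts and turns the commanded pose from where the row before left it; what a row does not reach is not made up. Full scale, the value 1, is 0.025 m for a shift and 0.12 rad for a turn. A row lasts 1/12 s, in which the tool goes at most 41.7 mm and 7.16 degrees, less where a joint would pass 70% of its speed; a pose out of reach is approached as far as the arm can. A call with a number of a shift or a turn outside -1 to 1 is refused whole. A call with a gripper value outside its range is refused whole. The fingers move at their own pace and stop on an object; "grip_force" is the grip in N (left out, the last holds). Time passes only in rows, so rows that do not move let the fingers close. It gives the time, the measured TCP pose, the force, the opening and the grip force at its end, in the units of the state.
- env.read_state(): the state, without advancing time (a new reading comes with each control period).
- env.read_camera(name): name is "scene" or "top" or "wrist"; returns a dict with "color" (480x640x3 uint8, red, green, blue), "range_z" (480x640 float32, m along the optical axis (not along the pixel's ray), 0 where there is no reading), "fx", "fy", "cx", "cy" (pixels), "R" (3x3) and "t" (3): a world point X has camera coordinates R X + t; the wrist camera has in their place "mount" (4x4, takes a point from camera to tool coordinates, whose origin is the TCP and whose axes are the flange's). Camera axes: x right, y down, z forward; pixel columns grow to the right and rows downward; lengths in m; the calibration is good to about 2 mm. A picture is of the moment at which its call begins: read the wrist's pose just before it.
- env.close_job(): hands the job in; it is judged then, once.
The state is a dict: "time": time; "joint_pos": joint angles; "joint_velocities": joint speeds; "effort": joint torques, N m; "tcp_pos": TCP position; "eef_rot": TCP orientation; "force": force on the tool from outside, world axes, zero at the start; "moment": the same for the moment, N m; "grip_width": finger opening in m; "gripper_force": force on a finger pad.
Only numpy, scipy, OpenCV 4.12 (cv2) and the standard library are available. Lean on these libraries where they do the work, as an engineer would, in place of code of your own. Each camera call takes 0.05 s, during which the arm holds its last target. There are 200 camera calls.

## Task

Secure the souvenir rack for the crossing: take the loose brass rod from its beech rest, lay it down in the rack's two open cradles so that it bridges the front of the rack, and slide it along until its end butts firmly against the stop screw inside the end-plated cradle. Leave it there and then flip the steel cam lever of the other cradle right over, past its dead centre, until it lies fully down over the rod and clamps it, without disturbing the souvenirs.

Things in the scene. Friction and masses are not known exactly. Their poses are not given: they have to be found in the camera images.
- rod_center (a point): Centre of the loose brass rod: round, 14 mm thick, 280 mm long, 0.13 to 0.25 kg, ends alike; y axis along the rod. It starts in a low beech rest: two notched blocks 24 mm long, 44 mm high, 80 mm either side of the rest's middle (rod at most 8 mm off it), holding the rod's axis 41 mm above the counter. Grip it between the blocks; only an 8 mm high strip lies below it there.
- rack: Fixed beech rack. Origin on the counter, under the line where the seated rod lies; x into the rack away from the robot, y along the seated rod, z up. The seated rod's axis is at x = 0, z = 75 mm, in two cradles open at the top. Foot board 12 mm high, x -55 to 165, y -200 to 200 mm; between the cradles nothing else is under the rod. Souvenirs stand on a lower tier from x = 85 mm on.
- shelf_edge (a point): Middle of the brass front edge of the glass upper shelf: at rack x = 28, z = 204 mm; the shelf is 8 mm thick, y -200 to 200, x 28 to 165 mm, with souvenirs on it. It overhangs, so an upright hand cannot reach the cradles or the shut lever: lean the hand back towards the robot by 30 degrees for the rod and 40 for the lever's last part, fingers pointing down and into the rack. Axes as the rack's.
- stop_cradle (a point): Point on the seated rod's axis, at rack y = 95, z = 75 mm, in the middle of the stop cradle's channel: 60 mm long, 18 mm wide, floor at z = 68, flared lips up to z = 92 mm. A stop screw faces it from the end plate at its +y end. How far the screw stands in differs each time and is not reported: its face is 16 to 36 mm towards +y of this point. It does not yield. Axes as the rack's.
- clamp_cradle (a point): Point on the seated rod's axis, at rack y = -95, z = 75 mm, in the clamp cradle: 34 mm long, floor at z = 68, flared lips up to z = 92 mm, 19.5 mm wide when open, fixed wall on the far side at x = 7.5 mm. The rod passes right through it. Axes as the rack's.
- jaw: Brass jaw of the clamp cradle, 30 mm long, on the rod's near side, open with its face 12 mm from the rod's axis. The lever drives it about 8 mm towards the rod, through a spring. Its origin lies on the counter under the clamp cradle (moves with the jaw). Axes as the rack's.
- cam_lever (a joint): Cam lever angle, rad. 0 = open: it stands up, leaning 15 degrees towards the robot (-x). It grows as the lever swings over into the rack (+x) and down; 1.83 = shut at its stop, level over the rod and pointing to +x. Starts near 0. A spring resists (up to 0.4 N m) until dead centre at 1.35, then carries it to 1.83 and keeps it there; let go before 1.35 it springs back.
- lever_pad (a point): Point in the middle of the lever's bar, 65 mm from its hinge pin. z points outwards along the lever, x is the way the lever moves as it shuts, y is the hinge axis. The steel bar is 8 mm thick (x), 18 mm wide (y), with a 24 mm wide, 9 mm thick end from 65 to 87 mm from the pin. The pin is at x = -50, y = -95, z = 95 mm of the rack.
- teapot: White cottage teapot miniature, 65 mm, on the lower tier; leave alone. Origin: middle of its underside.
- hare: Carved dark bog oak hare, 80 mm, on the lower tier; leave alone. Origin: middle of its underside.
- tower: Stone round tower, 118 mm, on the glass shelf; leave alone. Origin: middle of its underside.
- bookend: Brass shamrock bookend, 80 mm, on the glass shelf; leave alone. Origin: middle of its underside.
- whistle: Tin penny whistle, 230 mm, lying on the counter; leave alone. Origin: middle of its underside.

How it is judged:
On the way, in this order (a step that is already met when the one before it is completed fails the run):
1. the rod lies in both cradles with its end against the stop screw, while the cam lever is still open (x of rod_center in the frame of rack between -0.006 and 0.006 m and z of rod_center in the frame of rack between 0.071 and 0.079 m and angle between the y axis of rod_center and the y axis of rack, either way round below 0.06 rad and distance between rod_center and stop_screw_c0 below 0.1455 m and value of joint cam_lever below 0.9 rad), for 0.2 s.
2. the cam lever is over and shut with the rod in place (x of rod_center in the frame of rack between -0.006 and 0.006 m and z of rod_center in the frame of rack between 0.071 and 0.079 m and angle between the y axis of rod_center and the y axis of rack, either way round below 0.06 rad and distance between rod_center and stop_screw_c0 below 0.1455 m and value of joint cam_lever above 1.72 rad), for 0.2 s.
At the end, for the whole second after the job is handed in: The rod lies at rest in both cradles (middle within 6 mm of the seat line, height within 4 mm, parallel to the rack within 0.06 rad), its end within 2.5 mm of the stop screw, the lever beyond 1.72 rad and the jaw pressing the rod with more than 5 N (all of step 2 and contact force between rod and jaw above 5 N and linear speed of rod below 0.02 m/s); the robot touches nothing.
It fails at once if a souvenir on the rack or on the counter is moved by more than 25 mm (distance of any of teapot, hare, tower, bookend, whistle from where it was at the start of the episode above 0.025 m).
It also fails if it takes over 58 s, if anything falls off the work surface, if the arm or the gripper's body presses on something with over 40 N, if the wrist force passes 120 N, or if a joint passes its speed limit or range.

## Working session

There is one attempt and no reset: what is moved stays moved. The work goes in short steps, Python scripts to look and compute and a tool call to move; the robot and the scene stay as the last step left them, time stands still between calls to the robot, and variables do not carry over. Pictures are saved under pics/ and viewed, at most 10 in all, crops included, and the job is handed in when it is done.

Besides the shell and the picture viewer there is one more tool, called after ">>>" as name(argument=value, ...) on one line, values as JSON. jog_arm: Moves the arm, as the interface text tells. Shift numbers are shares of 0.025 m and turn numbers shares of 0.12 rad, none past 1 either way. Its arguments: {"type":"object","properties":{"commands":{"type":"array","items":{"type":"number"}},"grip_force":{"type":"number"}},"required":["commands"]}

```bash
mkdir -p pics; ls
python3 - <<'E'
from rig import env
import cv2,numpy as np
s=env.read_state();print(s['time'],s['tcp_pos'],s['eef_rot'],env.nose_length,s['grip_width'])
for n in('scene','top'):
    c=env.read_camera(n);cv2.imwrite(f'pics/{n}.png',c['color'][:,:,::-1]);np.savez(f'{n}.npz',**{k:c[k] for k in c})
    print(n,c['fx'],c['cx'],c['cy'],c['R'].round(3).tolist(),c['t'])
E
```

```text
pics
0.0 [0.26402919 0.59321731 0.20555756] [-6.52832466e-01 -3.07271739e+00  3.03283671e-03] 0.011 0.08513432792385668
scene 545.3479549290648 318.33436447331326 254.42615162553645 [[0.993, 0.121, 0.002], [0.115, -0.944, -0.311], [-0.036, 0.309, -0.951]] [-0.60906842 -0.11054547  1.27459104]
top 541.5905306507489 332.6459418738131 236.73817194123018 [[0.01, -1.0, -0.019], [-0.99, -0.008, -0.14], [0.139, 0.02, -0.99]] [-0.06945428  0.64857912  1.09010251]
```

View pics/scene.png

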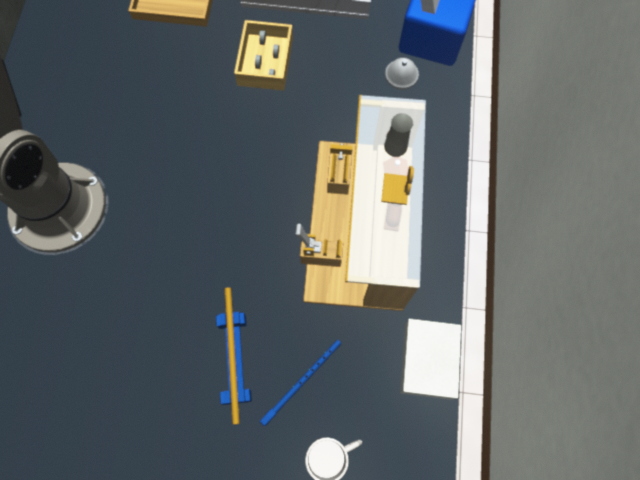

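View pics/top.png

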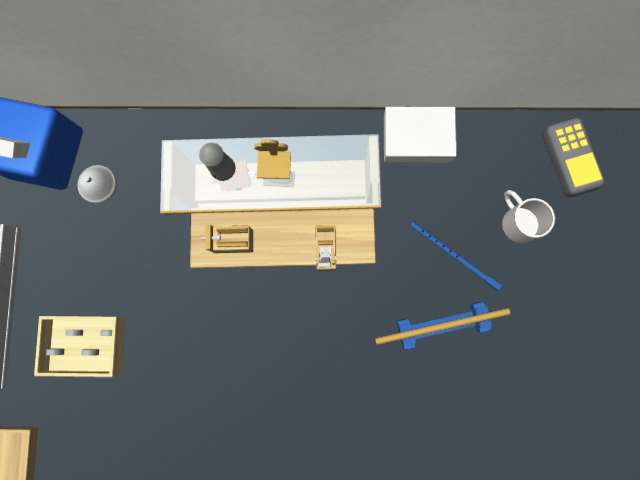

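The scene view shows the rod on its blue rest from (228,290) to (236,422), the rack with its clamp lever near (310,242) and the stop cradle near (340,168). The top view shows the rod from (377,342) to (509,311), the foot board front corners near (190,268) and (375,265), and the brass shelf edge from (162,212) to (380,208).

```bash
cat > h.py <<'E'
import numpy as np,cv2
def load(n): return dict(np.load(f'{n}.npz'))
def ray(c,uv,z):
    uv=np.atleast_2d(np.array(uv,float)); d=np.c_[(uv[:,0]-c['cx'])/c['fx'],(uv[:,1]-c['cy'])/c['fy'],np.ones(len(uv))]@c['R']
    o=-c['R'].T@c['t']; return o+d*((z-o[2])/d[:,2])[:,None]
def cloud(c):
    v,u=np.mgrid[:480,:640];z=c['range_z'].astype(float)
    p=np.stack([(u-c['cx'])/c['fx']*z,(v-c['cy'])/c['fy']*z,z],-1)-c['t']
    q=p@c['R']; q[z==0]=np.nan; return q
E
python3 - <<'E'
from h import *
for n,box in(('top',(370,300,520,350)),('scene',(215,280,245,430))):
    c=load(n);hsv=cv2.cvtColor(c['color'],cv2.COLOR_RGB2HSV)
    m=cv2.inRange(hsv,(8,100,60),(30,255,255));k=np.zeros_like(m);k[box[1]:box[3],box[0]:box[2]]=1
    v,u=np.nonzero(m*k);P=ray(c,np.c_[u,v],0.041)[:,:2];mu=P.mean(0);_,_,V=np.linalg.svd(P-mu,full_matrices=False)
    t=(P-mu)@V[0];e=[mu+V[0]*np.percentile(t,.2),mu+V[0]*np.percentile(t,99.8)]
    print(n,'rod',np.round(e,4).tolist(),'mid',np.mean(e,0).round(4),'len',np.ptp(t).round(3),'ang',np.degrees(np.arctan2(*(V[0][::-1]))))
    q=cloud(c);zz=q[v,u,2];print(' rod top z',np.nanmedian(zz))
c=load('top');q=cloud(c);z=q[...,2]
# foot board
hsv=cv2.cvtColor(c['color'],cv2.COLOR_RGB2HSV)
m=(cv2.inRange(hsv,(8,60,60),(30,255,255))>0);k=np.zeros_like(m);k[205:275,185:380]=1
print('board z',np.nanmedian(z[252:262,200:300]))
fb=[(u,np.max(np.nonzero((m&k)[:,u])[0])) for u in range(200,366,5)]
P=ray(c,np.array(fb)+[0,.5],0.012);co=np.polyfit(P[:,1],P[:,0],1);print('front edge x=%.4f*y+%.4f'%tuple(co),'res',np.abs(np.polyval(co,P[:,1])-P[:,0]).max())
for r in(222,258,262):
    u=np.nonzero((m&k)[r])[0];print('row ends',ray(c,[(u.min()-.5,r),(u.max()+.5,r)],0.012).round(4).tolist())
# shelf edge: depth ~0.204
s=[(u,np.max(np.nonzero((np.abs(z[190:230,u]-.204)<.02))[0])+190) for u in range(170,376,5) if (np.abs(z[190:230,u]-.204)<.02).any()]
P=ray(c,np.array(s)+[0,.5],0.204);co=np.polyfit(P[:,1],P[:,0],1);print('shelf edge x=%.4f*y+%.4f'%tuple(co),len(s),'yrange',P[:,1].min(),P[:,1].max())
for r in(205,209):
  print('shelf row',r,[ray(c,[(u,r)],.204).round(4).tolist() for u in np.nonzero(np.abs(z[r]-.204)<.02)[0][[0,-1]]])
big=np.hstack([cv2.resize(c['color'][195:275,185:385],None,fx=4,fy=4,interpolation=2)])
cv2.imwrite('pics/rack.png',big[:,:,::-1])
E
```

```text
top rod [[0.499, -0.4263], [0.435, -0.1537]] mid [ 0.467 -0.29 ] len 0.281 ang 103.20505553332839
 rod top z 0.04691612601361802
scene rod [[0.4348, -0.1521], [0.4991, -0.4265]] mid [ 0.4669 -0.2893] len 0.283 ang -76.8112678612583
 rod top z 0.046647506267663466
board z 0.012414479712544564
front edge x=-0.0204*y+0.5898 res 0.010081514995254448
row ends [[0.6838, 0.2468, 0.012], [0.6867, -0.1531, 0.012]]
row ends [[0.6051, 0.2452, 0.012], [0.6085, -0.1552, 0.012]]
row ends [[0.5965, 0.2448, 0.012], [0.5999, -0.1552, 0.012]]
shelf edge x=-0.0335*y+0.6751 42 yrange -0.14293297526153542 0.2295946444776227
shelf row 205 [[[0.6828, 0.2489, 0.204]], [[0.6855, -0.152, 0.204]]]
shelf row 209 [[[0.6754, 0.2485, 0.204]], [[0.6775, -0.0688, 0.204]]]
```

View pics/rack.png

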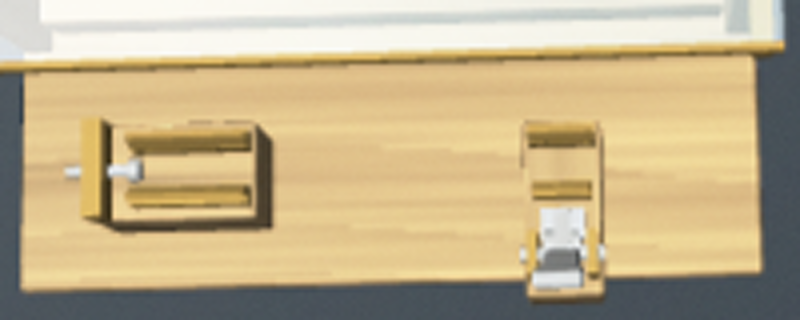

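>>> jog_arm(commands=[0.45,-1,0,0,0,-0.384,60,0.45,-1,0,0,0,-0.384,60,0.45,-1,0,0,0,-0.384,60,0.45,-1,0,0,0,-0.384,60,0.45,-1,0,0,0,-0.384,60,0.45,-1,0,0,0,-0.384,60,0.45,-1,0,0,0,-0.384,60,0.45,-1,0,0,0,-0.384,60,0.45,-1,0,0,0,-0.384,60,0.45,-1,0,0,0,-0.384,60,0.45,-1,0,0,0,-0.384,60,0.45,-1,0,0,0,-0.384,60,0.45,-1,0,0,0,-0.384,60,0.45,-1,0,0,0,-0.384,60,0.45,-1,0,0,0,-0.384,60,0.45,-1,0,0,0,-0.384,60,0.45,-1,0,0,0,-0.384,60,0.45,-1,0,0,0,-0.384,60,0.45,-1,0,0,0,-0.384,60,0.45,-1,0,0,0,-0.384,60])

```text
time: 1.77
tcp_pos: [0.4893, 0.0925, 0.2064]
eef_rot: [-1.954, -2.46, 0.0]
force: [0.4, 0.2, -0.1]
grip_width: 0.0598
gripper_force: 0.0
```

>>> jog_arm(commands=[-0.055,-0.96,0,0,0,0,60,-0.055,-0.96,0,0,0,0,60,-0.055,-0.96,0,0,0,0,60,-0.055,-0.96,0,0,0,0,60,-0.055,-0.96,0,0,0,0,60,-0.055,-0.96,0,0,0,0,60,-0.055,-0.96,0,0,0,0,60,-0.055,-0.96,0,0,0,0,60,-0.055,-0.96,0,0,0,0,60,-0.055,-0.96,0,0,0,0,60,-0.055,-0.96,0,0,0,0,60,-0.055,-0.96,0,0,0,0,60,-0.055,-0.96,0,0,0,0,60,-0.055,-0.96,0,0,0,0,60,-0.055,-0.96,0,0,0,0,60,-0.055,-0.96,0,0,0,0,60])

```text
time: 3.1
tcp_pos: [0.4669, -0.2909, 0.2063]
eef_rot: [-1.95, -2.462, -0.0]
force: [0.2, -0.9, 0.1]
grip_width: 0.06
gripper_force: 0.0
```

```bash
cat >> h.py <<'E'
from scipy.spatial.transform import Rotation as Ro
def st(env):
    s=env.read_state();R=Ro.from_rotvec(s['eef_rot']).as_matrix()
    print('t',round(s['time'],2),'tcp',np.round(s['tcp_pos'],4),'y',R[:,1].round(3),'z',R[:,2].round(3),'F',np.round(s['force'],1),'M',np.round(s['moment'],2),'w',round(s['grip_width'],4),'gf',np.round(s['gripper_force'],1),'q',np.round(s['joint_pos'],2)); return s
E
python3 - <<'E'
from h import *;from rig import env
st(env)
c=load('top')
hsv=cv2.cvtColor(c['color'],cv2.COLOR_RGB2HSV)
m=(cv2.inRange(hsv,(8,60,60),(30,255,255))>0);k=np.zeros_like(m);k[205:275,185:380]=1;m&=k
fb=[(u,np.max(np.nonzero(m[:,u])[0])+.5) for u in list(range(195,310,3))+list(range(342,370,3))]
P=ray(c,fb,0.012);co=np.polyfit(P[:,1],P[:,0],1);print('front',co,np.abs(np.polyval(co,P[:,1])-P[:,0]).max())
z=cloud(c)[...,2]
# yellow shelf edge by colour: rows with saturated brass
s=[]
for u in range(200,370,4):
    r=np.nonzero((hsv[200:222,u,1]>150))[0]+200
    if len(r): s.append((u,r.min(),r.max()))
print(s[::8])
for nm,uv,h in(('stop lips',[(217,230),(217,244),(247,229.5),(247,243.5)],.092),('screw face',[(220.7,237)],.078),('clamp farlip',[(317,228),(333,228)],.092)):
    print(nm,ray(c,uv,h).round(4)[:,:2].tolist())
E
```

```text
t 3.1 tcp [ 0.4669 -0.2909  0.2063] y [ 0.973  0.229 -0.   ] z [-0.001  0.001 -1.   ] F [ 0.2 -0.9  0.1] M [0.01 0.07 0.  ] w 0.06 gf 0.0 q [-0.14  0.28  0.75  1.79 -0.21  1.15  0.91]
front [-0.03189048  0.59163501] 0.0010776242349149756
[]
stop lips [[0.6545, 0.1691], [0.626, 0.168], [0.656, 0.1084], [0.6275, 0.1075]]
screw face [[0.6422, 0.1643]]
clamp farlip [[0.6601, -0.0329], [0.6603, -0.0651]]
```

>>> jog_arm(commands=[0,0.05,-0.8,0,0,0,60,0,0,-0.8,0,0,0,60,0,0,-0.8,0,0,0,60,0,0,-0.8,0,0,0,60,0,0,-0.8,0,0,0,60,0,0,-0.8,0,0,0,60,0,0,-0.8,0,0,0,60,0,0,-0.8,0,0,0,60,0,0,-0.53,0,0,0,60,0,0,0,0,0,0,60,0,0,0,0,0,0,0,0,0,0,0,0,0,0,0,0,0,0,0,0,0,0,0,0,0,0,0,0,0,0,0,0,0,0,0,0,0,0,0,0,0,0,0,0,0,0,0,0,0,0], grip_force=60)

```text
validation failed for argument at $.co...
```

>>> jog_arm(commands=[0,0.05,-0.8,0,0,0,60,0,0,-0.8,0,0,0,60,0,0,-0.8,0,0,0,60,0,0,-0.8,0,0,0,60,0,0,-0.8,0,0,0,60,0,0,-0.8,0,0,0,60,0,0,-0.8,0,0,0,60,0,0,-0.8,0,0,0,60,0,0,-0.53,0,0,0,60,0,0,0,0,0,0,60,0,0,0,0,0,0,0,0,0,0,0,0,0,0,0,0,0,0,0,0,0,0,0,0,0,0,0,0,0,0,0,0,0,0,0,0,0,0,0,0,0,0], grip_force=60)

```text
time: 4.43
tcp_pos: [0.4677, -0.289, 0.034]
eef_rot: [1.95, 2.461, 0.001]
force: [0.1, 0.3, -0.2]
grip_width: 0.0
gripper_force: 0.0
```

Run:
```python
from h import *;from rig import env
st(env)
a=env.read_camera('scene');b=env.read_camera('wrist')
cv2.imwrite('pics/m1.png',np.hstack([cv2.resize(a['color'][270:440,170:350],(640,600)),])[:,:,::-1])
cv2.imwrite('pics/m2.png',b['color'][:,:,::-1]);print(b['mount'].round(3).tolist(),b['fx'])
```

```text
t 4.43 tcp [ 0.4677 -0.289   0.034 ] y [0.974 0.229 0.001] z [ 0.001 -0.    -1.   ] F [ 0.1  0.3 -0.2] M [-0.01  0.07 -0.06] w 0.0 gf 0.0 q [-0.02  0.5   0.63  1.96 -0.4   0.81  1.07]
[[-0.0, -0.964, -0.267, 0.067], [1.0, 0.0, -0.001, 0.001], [0.001, -0.267, 0.964, -0.168], [0.0, 0.0, 0.0, 1.0]] 371.17895869967185
```

View pics/m2.png

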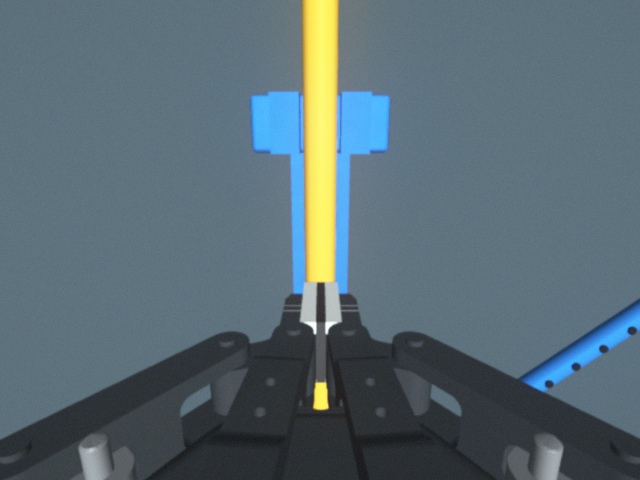

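View pics/m1.png

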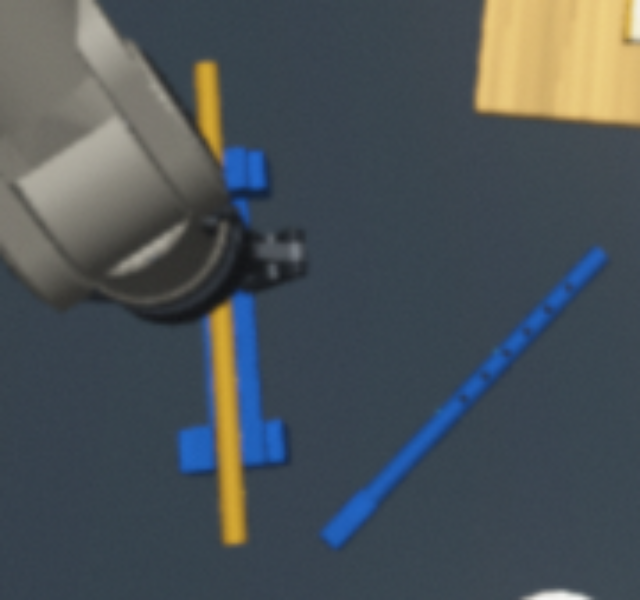

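The wrist view shows the rod (columns 303–340) running under the pads at (320,300), with only a narrow slit between the pads. The scene crop shows the rod still in its notches. I'll check heights with the range data.

Run:
```python
from h import *;from rig import env
s=st(env);b=env.read_camera('wrist')
R=Ro.from_rotvec(s['eef_rot']).as_matrix()
z=b['range_z']
v,u=np.mgrid[:480,:640];P=np.stack([(u-b['cx'])/b['fx']*z,(v-b['cy'])/b['fy']*z,z],-1)@b['mount'][:3,:3].T+b['mount'][:3,3]
W=P@R.T+s['tcp_pos']
for r in (40,120,200,260,275,285,295,305,315,325,340,360,395):
    print(r,[(uu,np.round(P[r,uu],3).tolist(),round(W[r,uu,2],3)) for uu in (295,310,320,332,344)])
```

```text
t 4.53 tcp [ 0.4675 -0.2889  0.0337] y [0.974 0.229 0.001] z [ 0.001 -0.    -1.   ] F [ 0.6 -0.1  0.5] M [0.01 0.   0.04] w 0.0002 gf 0.0 q [-0.02  0.5   0.63  1.96 -0.4   0.81  1.07]
40 [(295, [0.112, -0.012, 0.033], np.float64(0.0)), (310, [0.101, -0.003, -0.015], np.float64(0.048)), (320, [0.101, 0.0, -0.015], np.float64(0.049)), (332, [0.101, 0.005, -0.013], np.float64(0.047)), (344, [0.112, 0.012, 0.033], np.float64(0.0))]
120 [(295, [0.073, -0.01, -0.011], np.float64(0.045)), (310, [0.072, -0.003, -0.015], np.float64(0.049)), (320, [0.072, 0.0, -0.015], np.float64(0.048)), (332, [0.072, 0.005, -0.013], np.float64(0.047)), (344, [0.073, 0.01, -0.011], np.float64(0.045))]
200 [(295, [0.034, -0.013, 0.025], np.float64(0.009)), (310, [0.04, -0.004, -0.014], np.float64(0.047)), (320, [0.041, 0.0, -0.015], np.float64(0.049)), (332, [0.04, 0.006, -0.012], np.float64(0.046)), (344, [0.034, 0.013, 0.024], np.float64(0.009))]
260 [(295, [0.001, -0.013, 0.024], np.float64(0.01)), (310, [0.014, -0.004, -0.014], np.float64(0.047)), (320, [0.015, 0.0, -0.016], np.float64(0.049)), (332, [0.01
[... 1682 characters left out ...]
0.002, -0.075], np.float64(0.109)), (320, [0.004, 0.001, -0.063], np.float64(0.097)), (332, [0.011, 0.004, -0.074], np.float64(0.108)), (344, [0.011, 0.007, -0.075], np.float64(0.109))]
360 [(295, [0.016, -0.005, -0.091], np.float64(0.125)), (310, [0.008, -0.002, -0.08], np.float64(0.114)), (320, [-0.004, 0.001, -0.062], np.float64(0.096)), (332, [0.009, 0.004, -0.082], np.float64(0.115)), (344, [0.016, 0.006, -0.092], np.float64(0.126))]
395 [(295, [0.016, -0.004, -0.104], np.float64(0.138)), (310, [-0.008, -0.002, -0.074], np.float64(0.107)), (320, [-0.055, 0.0, -0.014], np.float64(0.048)), (332, [-0.008, 0.004, -0.073], np.float64(0.107)), (344, [0.015, 0.006, -0.103], np.float64(0.137))]
```

>>> jog_arm(commands=[0,0,0,0,0,0,40,0,0,0,0,0,0,40,0,0,0,0,0,0,40,0,0,0,0,0,0,40])

```text
time: 4.92
tcp_pos: [0.4673, -0.2889, 0.0334]
eef_rot: [1.951, 2.462, 0.0]
force: [0.3, -0.7, -0.2]
grip_width: 0.0401
gripper_force: 0.0
```

```bash
cat >> h.py <<'E'
def wcloud(env):
    s=st(env);b=env.read_camera('wrist');R=Ro.from_rotvec(s['eef_rot']).as_matrix();z=b['range_z'].astype(float)
    v,u=np.mgrid[:480,:640];P=np.stack([(u-b['cx'])/b['fx']*z,(v-b['cy'])/b['fy']*z,z],-1)@b['mount'][:3,:3].T+b['mount'][:3,3]
    return s,b,P,P@R.T+s['tcp_pos']
E
python3 - <<'E'
from h import *;from rig import env
s,b,P,W=wcloud(env);cv2.imwrite('pics/m3.png',b['color'][:,:,::-1])
for u in (250,260,270,280,290,350,360,370,380,390):
    r=np.arange(150,480);p=P[r,u];k=(p[:,2]<-.018)&(np.abs(p[:,0])<.02);i=np.nonzero(k)[0]
    if len(i): print(u,r[i[0]],p[i[0]].round(3),'above',p[i[0]-1].round(3))
E
```

```text
t 4.92 tcp [ 0.4673 -0.2889  0.0334] y [0.974 0.228 0.   ] z [ 0.  0. -1.] F [ 0.3 -0.7 -0.2] M [-0.01 -0.02 -0.02] w 0.0401 gf 0.0 q [-0.02  0.5   0.63  1.96 -0.4   0.81  1.07]
250 291 [ 0.01  -0.026 -0.038] above [-0.02  -0.04   0.033]
260 283 [ 0.01  -0.023 -0.032] above [-0.016 -0.035  0.033]
270 283 [ 0.01  -0.019 -0.031] above [-0.015 -0.029  0.032]
280 403 [ 0.01  -0.008 -0.099] above [-0.077 -0.022  0.007]
290 404 [ 0.01  -0.006 -0.099] above [-0.077 -0.016  0.007]
350 404 [ 0.009  0.007 -0.099] above [-0.076  0.017  0.005]
360 403 [ 0.009  0.009 -0.098] above [-0.076  0.023  0.006]
370 284 [ 0.009  0.021 -0.029] above [-0.016  0.029  0.033]
380 283 [ 0.011  0.024 -0.032] above [-0.016  0.035  0.033]
390 289 [ 0.011  0.027 -0.038] above [-0.02   0.041  0.034]
```

View pics/m3.png

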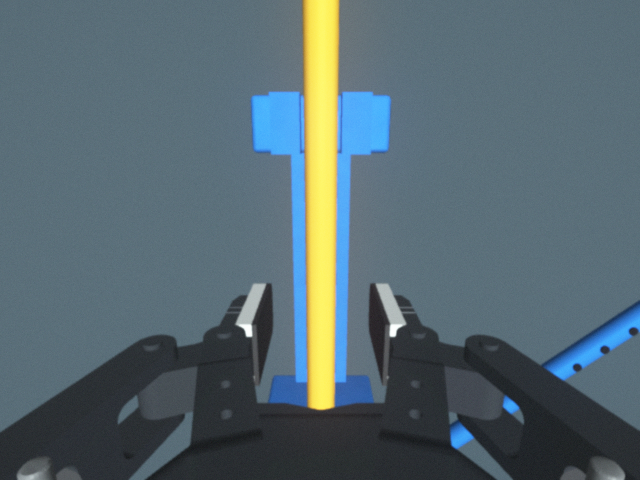

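The picture shows the open pads at (258,300) and (383,300), their tips about 31 mm behind the reported TCP, so the fingers end about 42 mm short of the stated nose length. That is why they closed above the rod. I'll go lower and check that they take hold.

>>> jog_arm(commands=[0,0,-0.25,0,0,0,40,0,0,-0.25,0,0,0,40,0,0,-0.25,0,0,0,40,0,0,-0.25,0,0,0,40,0,0,-0.25,0,0,0,40,0,0,-0.25,0,0,0,40,0,0,0,0,0,0,40])

```text
time: 5.55
tcp_pos: [0.4663, -0.2882, -0.0056]
eef_rot: [-1.95, -2.46, 0.001]
force: [-0.3, -0.2, 0.2]
grip_width: 0.0398
gripper_force: 0.0
```

>>> jog_arm(commands=[0,0,0,0,0,0,30])

```text
time: 5.63
tcp_pos: [0.4669, -0.2888, -0.0046]
eef_rot: [-1.951, -2.461, 0.0]
force: [-0.3, -0.2, 0.3]
grip_width: 0.0305
gripper_force: 0.0
```

Free of contact at z −0.005, so the tips really do end higher. Closing.

>>> jog_arm(commands=[0,0,0,0,0,0,0,0,0,0,0,0,0,0,0,0,0,0,0,0,0,0,0,0,0,0,0,0,0,0,0,0,0,0,0], grip_force=60)

```text
time: 6.05
tcp_pos: [0.4676, -0.2891, -0.0037]
eef_rot: [1.951, 2.461, 0.0]
force: [-0.3, -1.7, 2.4]
grip_width: 0.0121
gripper_force: 58.4
```

Run:
```python
from h import *;from rig import env
s,b,P,W=wcloud(env)
for r in(100,200): 
  k=P[r,:,2]<-.03+.06; print([P[r,u].round(3) for u in (305,320,335)])
for u in (300,310,330,340):
    r=np.arange(150,480);p=P[r,u];i=np.nonzero((p[:,2]<-.055+.0)&(np.abs(p[:,0])<.02))[0];print(u,r[i[0]],p[i[0]].round(3),p[i[0]-1].round(3))
```

```text
t 6.05 tcp [ 0.4676 -0.2891 -0.0037] y [0.974 0.228 0.001] z [ 0.001 -0.    -1.   ] F [-0.3 -1.7  2.4] M [-0.03  0.01 -0.01] w 0.0121 gf 58.4 q [ 0.02  0.55  0.59  1.97 -0.45  0.74  1.1 ]
[array([ 0.077, -0.004, -0.051]), array([ 0.077,  0.001, -0.052]), array([ 0.077,  0.005, -0.051])]
[array([ 0.047, -0.004, -0.051]), array([ 0.047,  0.001, -0.052]), array([ 0.047,  0.005, -0.05 ])]
300 312 [ 0.01  -0.006 -0.056] [ 0.01  -0.006 -0.055]
310 408 [ 0.009 -0.002 -0.099] [-0.031 -0.003 -0.051]
330 408 [ 0.009  0.003 -0.1  ] [-0.03   0.004 -0.052]
340 311 [ 0.01   0.007 -0.055] [ 0.01   0.007 -0.054]
```

>>> jog_arm(commands=[0,0,0,0,0,0,32,0,0,0,0,0,0,32,0,0,0,0,0,0,32,-0.073,0.311,0,0,0,0,32,-0.073,0.311,0,0,0,0,32,0,0,0,0,0,0,32,0,0,0,0,0,0,0,0,0,0,0,0,0,0,0,0,0,0,0,0,0,0,0,0,0,0,0,0,0,0,0,0,0,0,0], grip_force=70)

```text
time: 7.02
tcp_pos: [0.4638, -0.2728, -0.004]
eef_rot: [-1.951, -2.462, -0.001]
force: [-1.2, 3.9, 3.6]
grip_width: 0.012
gripper_force: 68.2
```

>>> jog_arm(commands=[0,0,0.4,0,0,0,0,0,0,0.8,0,0,0,0,0,0,0.8,0,0,0,0,0,0,0.8,0,0,0,0,0,0,0.8,0,0,0,0,0,0,0.8,0,0,0,0,0,0,0.8,0,0,0,0,0,0,0.8,0,0,0,0])

```text
time: 7.68
tcp_pos: [0.463, -0.274, 0.147]
eef_rot: [1.953, 2.46, -0.001]
force: [0.3, 0.4, -1.8]
grip_width: 0.0117
gripper_force: 68.2
```

Run:
```python
from h import *;from rig import env
s,b,P,W=wcloud(env)
m=cv2.inRange(cv2.cvtColor(b['color'],cv2.COLOR_RGB2HSV),(8,100,80),(32,255,255))>0
k=m&(P[...,2]>-.06)&(P[...,2]<-.03)&(np.abs(P[...,1])<.02)
k[420:]=0
p=P[k];f=p[p[:,0]>.015]
print('n',len(f),'top z vs x',np.polyfit(f[:,0],f[:,2],1),'y vs x',np.polyfit(f[:,0],f[:,1],1),'xmax',f[:,0].max())
```

```text
t 7.68 tcp [ 0.463 -0.274  0.147] y [ 0.974  0.227 -0.   ] z [-0.    -0.001 -1.   ] F [ 0.3  0.4 -1.8] M [ 0.04  0.   -0.02] w 0.0117 gf 68.2 q [-0.15  0.33  0.74  1.89 -0.25  1.02  0.93]
n 12691 top z vs x [-0.0036557  -0.05109771] y vs x [0.00013    0.00069063] xmax 0.10428702080727141
```

>>> jog_arm(commands=[0.3,0.968,0.52,0,0,-0.33,0,0.3,0.968,0.52,0,0,-0.33,0,0.3,0.968,0.52,0,0,-0.33,0,0.3,0.968,0.52,0,0,-0.33,0,0.5,0.968,0.52,0,0,-0.33,0,0.6,0.968,0,0.014,-0.436,0,0,0.6,0.968,0,0.014,-0.436,0,0,0.6,0.968,0,0.014,-0.436,0,0,0.6,0.968,0,0.014,-0.436,0,0,0.6,0.968,0,0.014,-0.436,0,0,0.6,0.968,0,0.014,-0.436,0,0,0.6,0.968,0,0.014,-0.436,0,0,0.6,0,0,0.014,-0.436,0,0,0.4,0,0,0.014,-0.436,0,0,0,0,0,0.014,-0.436,0,0,0,0,0,0,0,0,0,0,0,0,0,0,0,0])

```text
time: 9.15
tcp_pos: [0.6346, 0.0164, 0.2096]
eef_rot: [1.901, 1.962, 0.522]
force: [0.3, 0.3, -2.3]
grip_width: 0.012
gripper_force: 68.6
```

```bash
cat >> h.py <<'E'
O=np.array([.645,.0455,0]);TH=.032
RK=Ro.from_euler('z',TH).as_matrix()
def rod(s,g=.044,off=-.016):
    R=Ro.from_rotvec(s['eef_rot']).as_matrix();h=np.array(s['tcp_pos'])-g*R[:,2]
    print('hand pt on rod, rack:',(RK.T@(h-O)).round(4),'rod dir',(RK.T@R[:,0]).round(4),'toolz rack',(RK.T@R[:,2]).round(3));return RK.T@(h-O)
E
python3 - <<'E'
from h import *;from rig import env
s=st(env);rod(s)
c=env.read_camera('top');np.savez('top2.npz',**c);cv2.imwrite('pics/t2.png',cv2.resize(c['color'][150:300,160:400],(800,500))[:,:,::-1])
s,b,P,W=wcloud(env);cv2.imwrite('pics/w2.png',b['color'][:,:,::-1]);np.savez('w2.npz',P=P,W=W,c=b['color'])
E
```

```text
t 9.15 tcp [0.6346 0.0164 0.2096] y [0.867 0.028 0.497] z [ 0.497  0.016 -0.868] F [ 0.3  0.3 -2.3] M [0.   0.7  0.03] w 0.012 gf 68.6 q [-0.74  0.11  0.67  2.05 -0.08  0.49 -0.  ]
hand pt on rod, rack: [-0.0332 -0.0287  0.2477] rod dir [ 3.e-04  1.e+00 -2.e-04] toolz rack [ 0.497 -0.    -0.868]
t 9.2 tcp [0.6357 0.0166 0.2106] y [0.866 0.028 0.499] z [ 0.498  0.016 -0.867] F [-0.   0.4 -2.4] M [0.05 0.72 0.01] w 0.0121 gf 68.6 q [-0.74  0.11  0.67  2.05 -0.08  0.49 -0.  ]
```

View pics/w2.png

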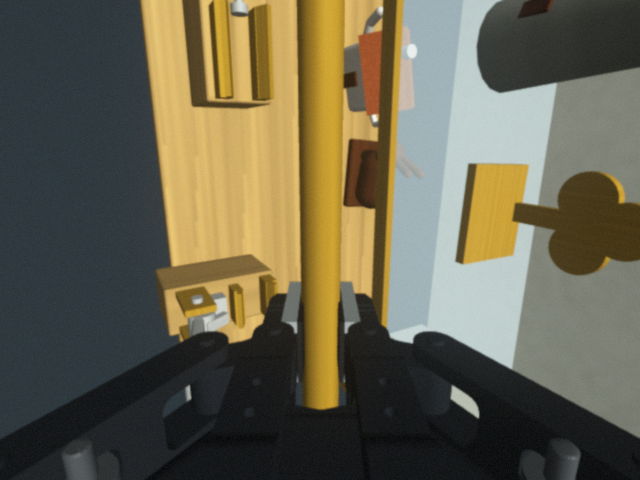

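The wrist view shows the held rod, the stop cradle at (190–270, 0–105) with its screw at (238,8), and the clamp cradle lips at (237,305) and (267,290). I'll check the seat line from its range data.

Run:
```python
from h import *
d=np.load('w2.npz');W=d['W'];Q=(W-O)@RK
def box(v0,v1,u0,u1,z0,z1):
    q=Q[v0:v1,u0:u1].reshape(-1,3);return q[(q[:,2]>z0)&(q[:,2]<z1)]
for nm,bx in(('stop',(0,105,185,275)),('clamp',(262,335,222,285))):
    q=box(*bx,.086,.097);print(nm,len(q),'ztop',np.median(q[:,2]).round(4))
    h,e=np.histogram(q[:,0],np.arange(-.04,.04,.002));print([(round(a,3),n) for a,n in zip(e,h) if n>3])
    f=box(*bx,.060,.074);print(' floor',len(f),np.median(f[:,2]) if len(f) else '', np.percentile(f[:,0],[2,50,98]).round(4) if len(f) else '','y',np.percentile(q[:,1],[1,99]).round(4))
# foot board front edge
q=Q[120:240,130:200].reshape(-1,3);k=(q[:,2]>.006)&(q[:,2]<.02);print('board',np.median(q[k,2]))
for r in (130,180,230):
    u=np.nonzero((Q[r,100:300,2]>.006))[0][0]+100;print('front edge',Q[r,u].round(4))
for r in (150,200,240): 
    u=np.nonzero((Q[r,370:410,2]>.17))[0];print('shelf edge',Q[r,370+u[0]].round(4))
# screw
hsv=cv2.cvtColor(d['c'],cv2.COLOR_RGB2HSV)
k=(hsv[:25,225:255,1]<60)&(hsv[:25,225:255,2]>110);s=Q[:25,225:255][k];print('screw',k.sum(),s[np.argsort(s[:,1])[:5]].round(4).tolist() if k.any() else '', np.median(s,0).round(4))
```

```text
stop 1820 ztop 0.0909
[(np.float64(-0.016), np.int64(204)), (np.float64(-0.014), np.int64(319)), (np.float64(-0.012), np.int64(154)), (np.float64(-0.01), np.int64(74)), (np.float64(0.012), np.int64(92)), (np.float64(0.014), np.int64(432)), (np.float64(0.016), np.int64(298)), (np.float64(0.018), np.int64(201)), (np.float64(0.02), np.int64(45))]
 floor 3559 0.06848153361120932 [-0.0225  0.0002  0.0204] y [0.0644 0.123 ]
clamp 459 ztop 0.0912
[(np.float64(-0.03), np.int64(7)), (np.float64(-0.026), np.int64(4)), (np.float64(-0.018), np.int64(74)), (np.float64(-0.016), np.int64(117)), (np.float64(-0.014), np.int64(61)), (np.float64(-0.012), np.int64(34)), (np.float64(-0.01), np.int64(15)), (np.float64(0.01), np.int64(15)), (np.float64(0.012), np.int64(67)), (np.float64(0.014), np.int64(37)), (np.float64(0.016), np.int64(19)), (np.float64(0.018), np.int64(7))]
 floor 1312 0.06842109741084926 [-0.0203  0.0012  0.0198] y [-0.1107 -0.0788]
board 0.012473416638868029
front edge [-0.0927  0.0384  0.3562]
front edge [-0.0927  0.0384  0.3562]
front edge [-0.0523 -0.0434  0.0094]
shelf edge [0.0312 0.0308 0.1994]
shelf edge [0.0309 0.0047 0.1997]
shelf edge [ 0.0301 -0.0171  0.2013]
screw 184 [[-0.0927, 0.0384, 0.3562], [-0.0927, 0.0384, 0.3562], [0.0043, 0.1192, 0.0826], [0.0006, 0.1192, 0.083], [-0.0005, 0.1192, 0.0822]] [0.0013 0.1223 0.0813]
```

>>> jog_arm(commands=[0.03,0,-0.776,0,0,0,0,0.03,0,-0.776,0,0,0,0,0.03,0,-0.776,0,0,0,0,0.03,0,-0.776,0,0,0,0,0.03,0,-0.776,0,0,0,0,0.3,0.01,-0.42,0,0,0,0,0.3,0.01,-0.42,0,0,0,0,0.3,0.01,-0.42,0,0,0,0,0.3,0.01,-0.42,0,0,0,0,0,0,0,0,0,0,0,0,0,0,0,0,0,0])

```text
time: 10.17
tcp_pos: [0.6704, 0.0181, 0.0715]
eef_rot: [1.898, 1.962, 0.524]
force: [-0.4, -0.1, -2.1]
grip_width: 0.0121
gripper_force: 68.6
```

```bash
sed -i 's/^O=.*/O=np.array([.6465,.0455,0]);TH=.032/' h.py
python3 - <<'E'
from h import *;from rig import env
s,b,P,W=wcloud(env);rod(s);Q=(W-O)@RK;np.savez('w3.npz',P=P,W=W,c=b['color'])
hsv=cv2.cvtColor(b['color'],cv2.COLOR_RGB2HSV)
k=(P[...,2]>-.06)&(P[...,2]<-.035)&(np.abs(P[...,1])<.012)&(P[...,0]>.015)&(hsv[...,1]>100)
p=P[k];q=Q[k];print('rod xmax',p[:,0].max(), 'y vs x',np.polyfit(p[:,0],p[:,1],1),'ztop',np.polyfit(p[:,0],p[:,2],1),'rack: x',np.polyfit(q[:,1],q[:,0],1))
k=(np.abs(Q[...,2]-.0905)<.004)&(Q[...,1]>.06)&(Q[...,1]<.1)&(np.abs(Q[...,0])<.03);h,e=np.histogram(Q[k][:,0],np.arange(-.03,.03,.002));print([(round(a,3),int(n)) for a,n in zip(e,h) if n>3])
E
```

```text
t 10.17 tcp [0.6704 0.0181 0.0715] y [0.866 0.029 0.499] z [ 0.499  0.015 -0.867] F [-0.4 -0.1 -2.1] M [ 0.07  0.74 -0.01] w 0.0121 gf 68.6 q [-0.55  0.4   0.53  2.1  -0.76  0.23  0.63]
hand pt on rod, rack: [ 0.001  -0.0281  0.1096] rod dir [-6.e-04  1.e+00 -1.e-03] toolz rack [ 0.499 -0.001 -0.867]
rod xmax 0.10402845915990297 y vs x [0.0010018  0.00086104] ztop [-0.00288075 -0.05056225] rack: x [-0.00116636 -0.00154662]
[(np.float64(-0.018), 118), (np.float64(-0.016), 396), (np.float64(-0.014), 244), (np.float64(-0.012), 67)]
```

>>> jog_arm(commands=[-0.124,0,0,-0.01,0.365,0,0,-0.124,0,0,-0.01,0.365,0,0,0,0,-0.28,0,0,0,0,0,0,-0.28,0,0,0,0,0,0,-0.28,0,0,0,0,0,0,-0.28,0,0,0,0,0,0,0,0,0,0,0])

```text
time: 10.8
tcp_pos: [0.6632, 0.0181, 0.0427]
eef_rot: [1.953, 2.014, 0.447]
force: [0.4, -0.1, -1.0]
grip_width: 0.0123
gripper_force: 68.9
```

Run:
```python
from h import *;from rig import env
s=st(env);rod(s)
```

```text
t 10.8 tcp [0.6632 0.0181 0.0427] y [0.906 0.028 0.422] z [ 0.421  0.014 -0.907] F [ 0.4 -0.1 -1. ] M [ 0.16  0.35 -0.07] w 0.0123 gf 68.9 q [-0.57  0.47  0.57  2.06 -0.75  0.32  0.6 ]
hand pt on rod, rack: [-0.0027 -0.028   0.0825] rod dir [9.0e-04 1.0e+00 1.2e-03] toolz rack [ 0.422  0.001 -0.907]
```

>>> jog_arm(commands=[0.02,0,-0.09,0,0,0,0,0.02,0,-0.09,0,0,0,0,0,0,-0.09,0,0,0,0,0,0,0,0,0,0,0])

```text
time: 11.13
tcp_pos: [0.6645, 0.0179, 0.0367]
eef_rot: [1.951, 2.015, 0.446]
force: [0.1, -0.3, -2.2]
grip_width: 0.012
gripper_force: 68.7
```

Run:
```python
from h import *;from rig import env
s,b,P,W=wcloud(env);rod(s);Q=(W-O)@RK
hsv=cv2.cvtColor(b['color'],cv2.COLOR_RGB2HSV)
k=(P[...,2]>-.06)&(P[...,2]<-.035)&(np.abs(P[...,1])<.012)&(P[...,0]>.015)&(P[...,0]<.09)&(hsv[...,1]>100)
q=Q[k];t=q[np.abs(q[:,0]-np.median(q[:,0]))<.003];print('rod top z',np.median(t[:,2]),'x',np.percentile(q[:,0],[2,50,98]),'n',len(q))
cv2.imwrite('pics/w4.png',b['color'][:,:,::-1])
```

```text
t 11.13 tcp [0.6645 0.0179 0.0367] y [0.906 0.029 0.422] z [ 0.422  0.014 -0.907] F [ 0.1 -0.3 -2.2] M [-0.01  0.6  -0.04] w 0.012 gf 68.7 q [-0.56  0.48  0.55  2.06 -0.77  0.31  0.62]
hand pt on rod, rack: [-0.0015 -0.0281  0.0766] rod dir [-2.e-04  1.e+00  2.e-04] toolz rack [ 0.422  0.    -0.907]
rod top z 0.08407624411064857 x [-0.00808205 -0.00390812  0.00408396] n 10390
```

View pics/w4.png

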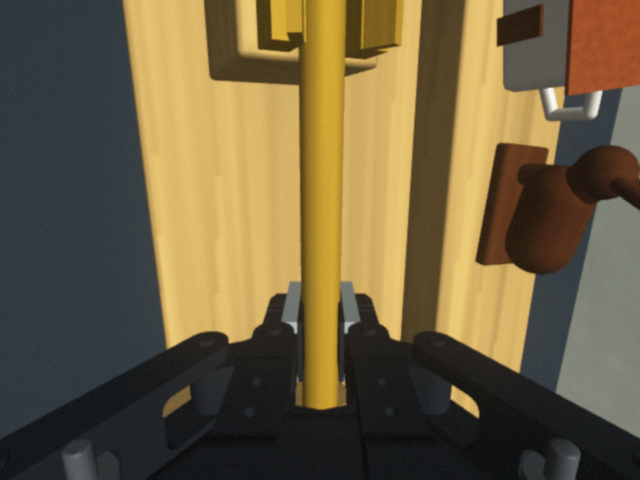

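The rod at (320,60) lies between the stop cradle's lips at (280,25) and (380,25), clear of everything. I'll lower the last bit, then slide towards the screw.

>>> jog_arm(commands=[0,0,-0.06,0,0,0,0,-0.008,0.25,0,0,0,0,0,-0.008,0.25,0,0,0,0,0,-0.008,0.25,0,0,0,0,0,0,0,0,0,0,0,0])

```text
time: 11.6
tcp_pos: [0.6642, 0.0399, 0.0355]
eef_rot: [1.948, 2.019, 0.448]
force: [0.9, 0.4, -2.6]
grip_width: 0.0118
gripper_force: 68.7
```

>>> jog_arm(commands=[0,0.06,0,0,0,0,0,0,0.06,0,0,0,0,0])

```text
time: 11.77
tcp_pos: [0.664, 0.0402, 0.0357]
eef_rot: [1.95, 2.015, 0.446]
force: [0.2, -0.3, -2.4]
grip_width: 0.0116
gripper_force: 68.7
```

>>> jog_arm(commands=[0,0.04,0,0,0,0,0,0,0.04,0,0,0,0,0])

```text
time: 11.93
tcp_pos: [0.664, 0.0417, 0.0356]
eef_rot: [1.951, 2.015, 0.446]
force: [-0.4, -0.7, -2.6]
grip_width: 0.0123
gripper_force: 68.7
```

>>> jog_arm(commands=[0,0.04,0,0,0,0,0,0,0.04,0,0,0,0,0])

```text
time: 12.1
tcp_pos: [0.6641, 0.0437, 0.0356]
eef_rot: [1.951, 2.015, 0.446]
force: [-0.5, 0.3, -1.9]
grip_width: 0.012
gripper_force: 68.7
```

>>> jog_arm(commands=[0,0.04,0,0,0,0,0,0,0.04,0,0,0,0,0])

```text
time: 12.27
tcp_pos: [0.6642, 0.0442, 0.0357]
eef_rot: [1.951, 2.013, 0.445]
force: [-0.6, -4.6, -2.2]
grip_width: 0.0117
gripper_force: 68.7
```

>>> jog_arm(commands=[0,0.04,0,0,0,0,0,0,0.04,0,0,0,0,0])

```text
time: 12.43
tcp_pos: [0.6642, 0.0442, 0.0358]
eef_rot: [1.952, 2.01, 0.443]
force: [-0.9, -8.1, -2.1]
grip_width: 0.012
gripper_force: 68.7
```

>>> jog_arm(commands=[0,0.06,0,0,0,0,0,0,0.06,-0.02,0,0,0,0,0,0,0,0,0,0,0])

```text
time: 12.68
tcp_pos: [0.6644, 0.0441, 0.0355]
eef_rot: [1.953, 2.005, 0.441]
force: [-0.8, -10.8, -1.1]
grip_width: 0.012
gripper_force: 68.8
```

>>> jog_arm(commands=[0,0,0,0,0,0,20,0,0,0,0,0,0,30,0,0,0,0,0,0,34,0,0,0,0,0,0,34])

```text
time: 13.02
tcp_pos: [0.6646, 0.0523, 0.0355]
eef_rot: [1.949, 2.016, 0.449]
force: [-0.2, 0.5, 0.3]
grip_width: 0.0339
gripper_force: 0.0
```

```bash
cat > look.py <<'E'
from h import *;from rig import env
s,b,P,W=wcloud(env);rod(s);Q=(W-O)@RK
hsv=cv2.cvtColor(b['color'],cv2.COLOR_RGB2HSV)
k=(np.abs(Q[...,0])<.02)&(Q[...,2]>.06)&(Q[...,2]<.1)&(Q[...,1]>.01)&(Q[...,1]<.06)&(hsv[...,1]>100)
q=Q[k]
for a in (.01,.02,.03,.04,.05):
    r=q[(q[:,1]>a)&(q[:,1]<a+.01)]
    if len(r)>20: print('y',a,'ztop',np.percentile(r[:,2],95).round(4),'x of top',np.median(r[r[:,2]>np.percentile(r[:,2],85),0]).round(4))
E
python3 look.py
```

```text
t 13.02 tcp [0.6646 0.0523 0.0355] y [0.906 0.03  0.423] z [ 0.423  0.016 -0.906] F [-0.2  0.5  0.3] M [0.02 0.45 0.05] w 0.0339 gf 0.0 q [-0.65  0.49  0.59  2.06 -0.76  0.3   0.55]
hand pt on rod, rack: [-0.0003  0.0061  0.0754] rod dir [-0.0021  1.      0.0012] toolz rack [ 0.423  0.002 -0.906]
y 0.01 ztop 0.0919 x of top 0.011
y 0.02 ztop 0.0829 x of top -0.0012
y 0.03 ztop 0.0829 x of top -0.0009
y 0.04 ztop 0.083 x of top -0.001
y 0.05 ztop 0.0829 x of top -0.001
```

>>> jog_arm(commands=[-0.34,-0.013,0.725,0,0,0,34,-0.34,-0.013,0.725,0,0,0,34,-0.69,0,0.42,0.009,-0.29,0,34,-0.69,0,0.42,0.009,-0.29,0,34,-0.69,0,0.42,0.009,-0.29,0,20,-0.69,0,0.42,0.009,-0.29,0,0,-0.69,0,0.42,0.009,-0.29,0,0,0,-0.832,0,0,0,0,0,0,-0.832,0,0,0,0,0,0,-0.832,0,0,0,0,0,0,-0.832,0,0,0,0,0,0,-0.832,0,0,0,0,0,0,0,0,0,0,0,0,0,0,0,0,0,0,0])

```text
time: 14.23
tcp_pos: [0.5712, -0.055, 0.1166]
eef_rot: [1.862, 1.92, 0.578]
force: [0.2, -0.3, 0.3]
grip_width: 0.0001
gripper_force: 0.0
```

```bash
cat > look2.py <<'E'
from h import *;from rig import env
import sys
s,b,P,W=wcloud(env);R=Ro.from_rotvec(s['eef_rot']).as_matrix()
print('tip corner rack',(RK.T@(s['tcp_pos']-.031*R[:,2]+.010*R[:,1]-O)).round(4),'toolz',(RK.T@R[:,2]).round(3))
c=env.read_camera('top');q=(cloud(c)-O)@RK;np.savez('top3.npz',**c)
k=(np.abs(q[...,1]+.095)<.03)&(q[...,0]>-.1)&(q[...,0]<.03)&(q[...,2]>.1)&(q[...,2]<.2)
v,u=np.nonzero(k);p=q[k]
print('lever-ish n',len(p)); 
for z in np.arange(.1,.2,.01):
    r=p[(p[:,2]>z)&(p[:,2]<z+.01)]
    if len(r): print(round(z,2),len(r),'x',r[:,0].min().round(3),r[:,0].max().round(3),'y',r[:,1].min().round(3),r[:,1].max().round(3))
# rod in top view
hsv=cv2.cvtColor(c['color'],cv2.COLOR_RGB2HSV)
k=(np.abs(q[...,0])<.012)&(np.abs(q[...,2]-.082)<.006)&(q[...,1]<.06)&(q[...,1]>-.19)
if k.sum()>20: p=q[k];print('rod n',len(p),'y',np.percentile(p[:,1],[0.5,99.5]).round(4),'x fit',np.polyfit(p[:,1],p[:,0],1).round(4),'z',np.median(p[:,2]).round(4))
cv2.imwrite('pics/t3.png',cv2.resize(c['color'][180:290,180:400],(800,400))[:,:,::-1])
E
python3 look2.py
```

```text
t 14.23 tcp [ 0.5712 -0.055   0.1166] y [0.833 0.025 0.553] z [ 0.552  0.016 -0.833] F [ 0.2 -0.3  0.3] M [0.01 0.59 0.03] w 0.0001 gf 0.0 q [-0.91  0.21  1.06  2.32 -1.13  0.27  1.16]
tip corner rack [-0.0873 -0.098   0.1479] toolz [ 0.553 -0.001 -0.833]
lever-ish n 222
0.1 102 x -0.061 -0.029 y -0.114 -0.076
0.11 9 x -0.058 -0.05 y -0.11 -0.088
0.12 9 x -0.054 -0.053 y -0.102 -0.087
0.13 6 x -0.057 -0.056 y -0.103 -0.087
0.14 6 x -0.06 -0.057 y -0.103 -0.086
0.15 7 x -0.06 -0.06 y -0.101 -0.088
0.16 10 x -0.065 -0.063 y -0.105 -0.083
0.17 43 x -0.074 -0.064 y -0.105 -0.083
0.18 24 x -0.074 -0.066 y -0.104 -0.083
0.19 6 x -0.099 0.029 y -0.113 -0.108
rod n 727 y [-0.1571  0.0586] x fit [-0.0052 -0.0022] z 0.0809
```

```bash
cat > plan.py <<'E'
from h import *
def tcp(al,lean,r=.058,off=.0045,y=-.095):
    a=al-.262;C=np.array([-.05+r*np.sin(a)-off*np.cos(a),y,.095+r*np.cos(a)+off*np.sin(a)])
    L=np.radians(lean);z=np.array([np.sin(L),0,-np.cos(L)]);yy=np.array([np.cos(L),0,np.sin(L)])
    return O+RK@(C+.031*z-.010*yy)
if __name__=='__main__':
    pts=[(0,29,.025)]+[(a,l,.0045) for a,l in zip(np.arange(0,1.61,.1),[28,27,26]+[25]*20)]
    p0=None
    for a,l,o in pts:
        p=tcp(a,l,off=o); print(round(a,2),l,p.round(4), '' if p0 is None else ((p-p0)/.025).round(2)); p0=p
E
python3 plan.py
```

```text
0 29 [ 0.5667 -0.0521  0.1126] 
0.0 28 [ 0.5859 -0.0515  0.1178] [0.77 0.02 0.21]
0.1 27 [ 0.5909 -0.0513  0.1194] [0.2  0.01 0.06]
0.2 26 [ 0.5961 -0.0512  0.1204] [0.21 0.01 0.04]
0.3 25 [ 0.6013 -0.051   0.1208] [0.21 0.01 0.02]
0.4 25 [ 0.6071 -0.0508  0.1207] [ 0.23  0.01 -0.  ]
0.5 25 [ 0.6129 -0.0506  0.1201] [ 0.23  0.01 -0.03]
0.6 25 [ 0.6186 -0.0504  0.1189] [ 0.23  0.01 -0.05]
0.7 25 [ 0.6241 -0.0503  0.1171] [ 0.22  0.01 -0.07]
0.8 25 [ 0.6294 -0.0501  0.1148] [ 0.21  0.01 -0.09]
0.9 25 [ 0.6345 -0.0499  0.1119] [ 0.2   0.01 -0.11]
1.0 25 [ 0.6393 -0.0498  0.1086] [ 0.19  0.01 -0.13]
1.1 25 [ 0.6437 -0.0496  0.1048] [ 0.18  0.01 -0.15]
1.2 25 [ 0.6477 -0.0495  0.1006] [ 0.16  0.01 -0.17]
1.3 25 [ 0.6513 -0.0494  0.096 ] [ 0.14  0.   -0.18]
1.4 25 [ 0.6543 -0.0493  0.0911] [ 0.12  0.   -0.2 ]
1.5 25 [ 0.6569 -0.0492  0.0859] [ 0.1   0.   -0.21]
1.6 25 [ 0.659  -0.0491  0.0804] [ 0.08  0.   -0.22]
```

>>> jog_arm(commands=[0.15,0.05,0.02,-0.009,0.27,0,0,0.15,0.05,0.02,-0.009,0.27,0,0,0.15,0.05,0.02,-0.009,0.27,0,0,0,0,0,0,0,0,0])

```text
time: 14.67
tcp_pos: [0.585, -0.0476, 0.1186]
eef_rot: [1.911, 1.989, 0.491]
force: [0.9, -0.1, 0.4]
grip_width: 0.0002
gripper_force: 0.0
```

```bash
python3 look2.py
```

```text
t 14.67 tcp [ 0.585  -0.0476  0.1186] y [0.882 0.036 0.469] z [ 0.469  0.014 -0.883] F [ 0.9 -0.1  0.4] M [-0.01  0.46 -0.02] w 0.0002 gf 0.0 q [-0.99  0.34  1.19  2.22 -0.98  0.46  0.97]
tip corner rack [-0.0702 -0.091   0.1507] toolz [ 0.469 -0.001 -0.883]
lever-ish n 153
0.1 97 x -0.06 -0.029 y -0.112 -0.076
0.11 10 x -0.051 -0.04 y -0.102 -0.079
0.12 2 x -0.054 -0.054 y -0.102 -0.101
0.13 1 x -0.057 -0.057 y -0.103 -0.103
0.14 2 x -0.06 -0.057 y -0.103 -0.101
0.15 1 x -0.06 -0.06 y -0.101 -0.101
0.16 4 x -0.084 -0.064 y -0.105 -0.097
0.17 9 x -0.072 -0.064 y -0.105 -0.102
0.18 8 x -0.091 -0.067 y -0.105 -0.098
0.19 19 x -0.092 0.029 y -0.115 -0.079
rod n 727 y [-0.1571  0.0584] x fit [-0.0045 -0.0022] z 0.0811
```

>>> jog_arm(commands=[0.2,-0.1,0.06,-0.004,0.145,0,0,0.21,0,0.04,-0.004,0.145,0,0,0.21,0,0.02,-0.004,0.145,0,0,0.23,0.01,0,0,0,0,0,0.23,0.01,-0.03,0,0,0,0,0.23,0.01,-0.05,0,0,0,0])

```text
time: 15.27
tcp_pos: [0.6144, -0.0512, 0.1181]
eef_rot: [1.951, 2.017, 0.446]
force: [-5.5, 0.9, 6.3]
grip_width: -0.0004
gripper_force: 3.4
```

```bash
python3 look2.py
```

```text
t 15.27 tcp [ 0.6144 -0.0512  0.1181] y [0.907 0.03  0.421] z [ 0.421  0.015 -0.907] F [-5.5  0.9  6.3] M [0.18 1.1  0.13] w -0.0004 gf 3.4 q [-0.9   0.45  1.16  2.11 -0.96  0.59  0.92]
tip corner rack [-0.0392 -0.0957  0.1504] toolz [ 0.421  0.001 -0.907]
lever-ish n 35
0.1 13 x -0.054 -0.039 y -0.112 -0.077
0.11 1 x -0.042 -0.042 y -0.108 -0.108
0.15 3 x -0.047 -0.045 y -0.105 -0.103
0.16 3 x -0.048 -0.03 y -0.106 -0.104
0.17 3 x -0.028 -0.025 y -0.106 -0.106
0.18 1 x -0.054 -0.054 y -0.108 -0.108
0.19 11 x -0.056 0.028 y -0.115 -0.081
rod n 701 y [-0.1571  0.0582] x fit [-0.0059  0.0001] z 0.081
```

>>> jog_arm(commands=[0.22,0.01,-0.07,0,0,0,0,0.21,0.01,-0.1,0,0,0,0,0.2,0.01,-0.12,0,0,0,0,0.19,0.01,-0.14,0,0,0,0,0.18,0.01,-0.16,0,0,0,0,0.16,0.01,-0.18,0,0,0,0])

```text
time: 15.87
tcp_pos: [0.6441, -0.0505, 0.0991]
eef_rot: [1.95, 2.016, 0.445]
force: [-2.9, -0.6, 1.4]
grip_width: -0.0
gripper_force: 1.2
```

```bash
python3 look2.py; python3 -c "
import sys;sys.path.insert(0,'.')
from plan import *
print(tcp(1.2,25),tcp(1.45,25))"
```

```text
t 15.87 tcp [ 0.6441 -0.0505  0.0991] y [0.906 0.03  0.422] z [ 0.422  0.013 -0.907] F [-2.9 -0.6  1.4] M [-0.02  0.85 -0.  ] w -0.0 gf 1.2 q [-0.81  0.51  1.06  2.07 -1.04  0.58  0.96]
tip corner rack [-0.0095 -0.0959  0.1314] toolz [ 0.422 -0.001 -0.907]
lever-ish n 91
0.12 1 x 0.008 0.008 y -0.106 -0.106
0.13 17 x -0.015 0.025 y -0.106 -0.083
0.14 36 x 0.018 0.025 y -0.105 -0.083
0.16 2 x -0.023 -0.022 y -0.106 -0.104
0.17 6 x -0.026 -0.012 y -0.107 -0.081
0.18 8 x -0.029 -0.013 y -0.11 -0.099
0.19 21 x -0.032 0.029 y -0.115 -0.077
rod n 602 y [-0.1572  0.0583] x fit [-0.0015  0.0003] z 0.081
[ 0.64768707 -0.04951066  0.10060829] [ 0.65569577 -0.0492543   0.0885165 ]
```

>>> jog_arm(commands=[0.14,0,-0.2,0,0,0,0,0.12,0,-0.22,0,0,0,0,0.1,0,-0.24,0,0,0,0,0.08,0,-0.24,0,0,0,0,0,0,0,0,0,0,0])

```text
time: 16.38
tcp_pos: [0.6551, -0.0503, 0.0785]
eef_rot: [1.952, 2.016, 0.451]
force: [-15.7, 4.7, 24.7]
grip_width: 0.0003
gripper_force: 12.4
```

```bash
sed -i 's/(q\[...,2\]>.1)/(q[...,2]>.085)/; s/arange(.1,/arange(.085,/' look2.py; python3 look2.py
```

```text
t 16.38 tcp [ 0.6551 -0.0503  0.0785] y [0.906 0.028 0.422] z [ 0.422  0.018 -0.907] F [-15.7   4.7  24.7] M [1.01 1.46 0.41] w 0.0003 gf 12.4 q [-0.75  0.55  0.99  2.06 -1.1   0.56  1.01]
tip corner rack [ 0.0015 -0.0961  0.1108] toolz [ 0.422  0.004 -0.907]
lever-ish n 86
0.08 13 x 0.009 0.018 y -0.111 -0.079
0.1 2 x 0.023 0.03 y -0.105 -0.105
0.1 1 x -0.003 -0.003 y -0.105 -0.105
0.12 1 x -0.005 -0.005 y -0.105 -0.105
0.14 1 x -0.012 -0.012 y -0.106 -0.106
0.15 10 x -0.018 -0.002 y -0.11 -0.082
0.16 11 x -0.021 -0.003 y -0.112 -0.084
0.17 14 x -0.006 0.007 y -0.107 -0.084
0.18 6 x -0.002 0.005 y -0.107 -0.1
0.19 27 x -0.005 0.029 y -0.113 -0.084
rod n 597 y [-0.1572  0.0583] x fit [-0.0017  0.0003] z 0.0809
```

The 25 N reaction says the lever is on its stop. I'll retreat along the tool axis.

>>> jog_arm(commands=[-0.2,0,0.43,0,0,0,0,-0.34,0,0.72,0,0,0,0,-0.34,0,0.72,0,0,0,0,-0.6,0,0.5,0,0,0,0,-0.8,0,0.3,0,0,0,0,-0.8,0,0.3,0,0,0,0,-0.8,0,0,0,0,0,0,-0.8,0,0,0,0,0,0,0,0,0,0,0,0,0,0,0,0,0,0,0,0])

```text
time: 17.32
tcp_pos: [0.5451, -0.0497, 0.1519]
eef_rot: [1.955, 2.018, 0.442]
force: [0.8, -0.7, -0.2]
grip_width: 0.0001
gripper_force: 0.0
```

```bash
python3 look2.py
```

```text
t 17.32 tcp [ 0.5451 -0.0497  0.1519] y [0.908 0.029 0.418] z [ 0.417  0.014 -0.909] F [ 0.8 -0.7 -0.2] M [0.06 0.38 0.04] w 0.0001 gf 0.0 q [-1.27  0.21  1.44  2.22 -0.57  0.53  0.61]
tip corner rack [-0.1083 -0.0919  0.1842] toolz [ 0.418  0.001 -0.909]
lever-ish n 591
0.08 89 x -0.06 0.028 y -0.123 -0.066
0.1 447 x -0.061 0.03 y -0.114 -0.074
0.1 48 x -0.061 -0.039 y -0.11 -0.077
0.19 7 x 0.028 0.029 y -0.115 -0.104
rod n 645 y [-0.1571  0.0585] x fit [-0.0017  0.0002] z 0.0812
```

View pics/t3.png

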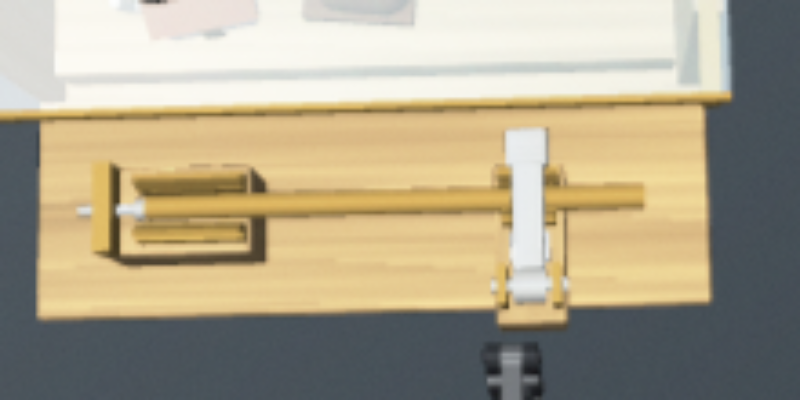

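The top view shows the rod from (145,208) at the screw to (645,196), in both cradles. The lever lies flat over it at (527,200), and the hand is clear at (512,370).

```bash
python3 -c "
from rig import env
print(env.close_job())"
```

```text
the job is handed in; nothing more can be done
None
```

The job is handed in at about 17 s of robot time: the rod lies in both cradles with its end against the stop screw, the cam lever is shut flat over it, and the hand was clear; I saw no souvenir move, but no verdict came back.

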